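Unpack the cutlery cases, stand them heavy end down, shut the box

TASK

Slide the lid of the bamboo box along its grooves until it is clear and lay it flat on the plank beside the box, handle up. Lift each blue cutlery case (there are two or three) out by its orange handle, see from its tilt which end is the heavy one, and stand it upright, heavy end down, on the white draining board; then slide the lid back onto the emptied box, fully home. Do not disturb the tumbler, the rice bowl and the spice canister.

Things in the scene. Friction and masses are not known exactly. Their poses are not given: they have to be found in the camera images.
- box: fixed bamboo box 204 (x) x 220 (y) x 122 mm tall; origin: centre of underside. Lid grooves along both y walls: ledges at 102 mm, lips at 116-122 mm, 174 mm apart. End walls only 60 mm high. The lid slides out and in at the +y end (short flared guides); stops block -y. Floor 6 mm; lanes at y = -65, 0, 65 mm between rails 26 mm high; cases lie there along x, handles up. Inside x +-88, y +-102 mm
- lid: loose wooden lid 190 (x) x 204 (y) x 8 mm, 0.26 kg; bar handle in the middle of its top: 64 (x) x 16 (y) x 30 mm tall; origin: centre of underside. 3.5 mm side play each way, 6 mm height play in the grooves. Shut: origin 0 to 2 mm from the box's along y, 102 mm up; starts shut or up to 30 mm open; clear of lips at y = 212 mm, of guides at 240; cannot be lifted before
- lid_grip (a point): point in the middle of the lid's bar handle, 26 mm above the lid's underside; axes as the lid's
- board: fixed white draining board, a flat slab 170 (x) x 290 (y) x 12 mm thick; origin: centre of its underside, z up
- tumbler: loose glass tumbler, 68 mm across, 110 mm tall; origin under its centre; a bystander
- bowl: loose green plastic rice bowl, 110 mm across, 50 mm tall; origin under its centre; a bystander
- canister: loose red round spice canister with a black press-button lid, 74 mm across, 91 mm tall; origin under its centre; a bystander
- case_a: sealed blue case 110 long (x) x 40 (y) x 40 mm (z), 0.3 kg; origin: centre of the underside as it lies, z up through the handle face. Ends look alike but one hides a weight (centre of mass 32 mm from the middle); which end varies. Stable standing on an end. Lifted by its handle it hangs about 40 deg, heavy end down, and can then be rolled upright over its low edge. May be absent (None)
- case_a_grip (a point): grip point of the case's orange handle, 18 mm from its hinge. The hinge runs along the case's y at mid-length, 54 mm above the underside (14 over the top face); swings +-94 deg, a weak spring stands it square to the face. Plate 30 (x) x 12 mm thick (y), 36 mm from hinge to end, head 20 mm thick (y) over the last 8 mm. Grip across its y. Axes: z from hinge to head, y along hinge
- case_b: sealed blue case 110 long (x) x 40 (y) x 40 mm (z), 0.3 kg; origin: centre of the underside as it lies, z up through the handle face. Ends look alike but one hides a weight (centre of mass 32 mm from the middle); which end varies. Stable standing on an end. Lifted by its handle it hangs about 40 deg, heavy end down, and can then be rolled upright over its low edge. May be absent (None)
- case_b_grip (a point): grip point of the case's orange handle, 18 mm from its hinge. The hinge runs along the case's y at mid-length, 54 mm above the underside (14 over the top face); swings +-94 deg, a weak spring stands it square to the face. Plate 30 (x) x 12 mm thick (y), 36 mm from hinge to end, head 20 mm thick (y) over the last 8 mm. Grip across its y. Axes: z from hinge to head, y along hinge
- case_c: sealed blue case 110 long (x) x 40 (y) x 40 mm (z), 0.3 kg; origin: centre of the underside as it lies, z up through the handle face. Ends look alike but one hides a weight (centre of mass 32 mm from the middle); which end varies. Stable standing on an end. Lifted by its handle it hangs about 40 deg, heavy end down, and can then be rolled upright over its low edge. May be absent (None)
- case_c_grip (a point): grip point of the case's orange handle, 18 mm from its hinge. The hinge runs along the case's y at mid-length, 54 mm above the underside (14 over the top face); swings +-94 deg, a weak spring stands it square to the face. Plate 30 (x) x 12 mm thick (y), 36 mm from hinge to end, head 20 mm thick (y) over the last 8 mm. Grip across its y. Axes: z from hinge to head, y along hinge

How it is judged (in metres and radians):
On the way, in this order (a step that is already met when the one before it is completed fails the run):
1. the lid has been slid out and lies flat on the plank beside the box (height (world z) of lid below 0.012 m and angle between lid's own z axis and vertical below 0.1 rad and horizontal distance between lid and box above 0.18 m and horizontal distance between lid and board above 0.15 m), for 0.2 s.
2. every case present has left the box (horizontal distance between each of case_a, case_b, case_c and box above 0.1 m), for 0.2 s.
At the end, for the whole second after the job is handed in: Every case present stands still and upright (within 8 degrees) on its heavy end on the draining board (its origin over the board, standing on the board's top), and the lid is back in the box's grooves, within 12 mm of fully home (y of lid in the frame of box between -0.012 and 0.012 m and x of lid in the frame of box between -0.01 and 0.01 m and z of lid in the frame of box between 0.097 and 0.109 m and linear speed of each of lid, case_a, case_b, case_c below 0.03 m/s and angle between case_a's own x axis and vertical above 2.99 rad and x of case_a in the frame of board between -0.085 and 0.085 m and y of case_a in the frame of board between -0.145 and 0.145 m and z of case_a in the frame of board between 0.06 and 0.075 m and angle between each of case_b, case_c's own x axis and vertical below 0.15 rad and x of case_b in the frame of board between -0.085 and 0.085 m and y of case_b in the frame of board between -0.145 and 0.145 m and z of case_b in the frame of board between 0.06 and 0.075 m and x of case_c in the frame of board between -0.085 and 0.085 m and y of case_c in the frame of board between -0.145 and 0.145 m and z of case_c in the frame of board between 0.06 and 0.075 m); the robot touches nothing.
It fails at once if a bystander (tumbler, bowl or canister) is knocked over or shoved more than 40 mm (distance of any of tumbler, bowl, canister from where it was at the start of the episode above 0.04 m or angle between any of tumbler, bowl, canister's own z axis and vertical above 0.6 rad).
Of case_a, case_b, case_c only 2 to 3 are there at a start; the rules pass over those that are not, and their reading is None.
At some moment in a run one of lid may be knocked a few centimetres aside while the robot is not near it.
Once in a run the grip may slacken for a moment while it holds something.
It also fails if it takes over 210 s, if anything falls off the work surface, if the arm or the gripper's body presses on something with over 40 N, if the wrist force passes 120 N, or if a joint passes its speed limit or range.

ROBOT

A 6-joint arm with a two-finger parallel gripper is mounted at the origin on the work surface. World frame = base frame: x ahead of the robot, y to its left, z up, the work surface at z = 0. Lengths are in mm, angles in rad, forces in N, time in s.
With the tool pointing down it reaches from about 300 to 775 mm from the base axis. Payload 14.6 kg.
Tool frame: the origin (TCP) lies where the fingers leave the gripper's body, on its centre line; the fingertips stand 97 mm ahead of it and the grasp point (between the pads) lies 78 mm ahead of it; z points along the fingers, y is the line along which they close (so a half turn about z gives the same grasp; the last joint's range is limited). The gripper opens to 94 mm and grips with 3 to 60 N. Pads are 16 mm wide; open, the fingers measure 119 mm over their backs; the gripper's body (75 mm by 177 mm) begins 78 mm behind the grasp point.
Start: joints at [1.207, 0.3, 1.521, -0, 1.321, -0.067], TCP at [160.852, 525.944, 302.646] pointing down, gripper open.
Joint ranges: [-3.03, 3.03], [-0.79, 2.21], [0.23, 2.52], [-1.04, 4.18], [0, 3.07], [-2.55, 2.55]. Speed limits (rad/s): [2.22, 2.22, 2.57, 3.14, 3.14, 3.14].

INTERFACE

Orientations are given as a unit quaternion [x, y, z, w].
In Python, from rig import sense, snapshot, get_calibration, order, finder gives the robot as it stands.
- The arm moves only by the tool servo_tool, never from a script. Its argument "steps" is a list of rows, each a list of 4 numbers: the shift along the world's x, y, z in m, then the turn about the world's z in units of 6 degrees (1.0 is 6 degrees). A call has 1 to 20 rows; each row is the pose to reach, as a shift and turn from the pose commanded when the call began; what a row does not reach only later rows make up. A row lasts 1/12 s, in which the tool goes at most 41.7 mm and 7.16 degrees, less where a joint would pass 70% of its speed; a pose out of reach is approached as far as the arm can. A call with a gripper value outside its range is refused whole. "fingers" is the opening, from 0 (shut) to 1 (fully open), set as the call begins (left out, the last holds). The fingers move at their own pace and stop on an object; the grip force is fixed at half the most. Time passes only in rows, so rows that repeat a pose let the fingers close. It gives the time, the measured TCP pose, the force, the opening and the grip force at its end, in the units of the state.
- sense(): the state, without advancing time (a new reading comes with each control period).
- snapshot(name): name is "scene" or "top"; returns (picture, depth): 420x560x3 uint8, blue, green, red; 420x560 float32, mm along the optical axis (not along the pixel's ray), 0 where there is no reading.
- get_calibration(name): a dict with "K" (3x3 intrinsics, pixels), "rvec" (rotation vector, rad) and "tvec" (3), from world to camera coordinates, as OpenCV has them. Camera axes: x right, y down, z forward; pixel columns grow to the right and rows downward; lengths in mm; the calibration is good to about 2 mm. A picture is of the moment at which its call begins. get_calibration takes no time and is no camera call.
- order.close_job(): hands the job in; it is judged then, once.
Trained networks look in the newest picture that a camera, given by its name, has taken for a name from the list of things; names that differ only in an ending like _2 or _b are one class to them, and where a whole thing is asked for, a point or a joint stands for the part that bears it (a point fixed in the world has none). Each returns a list of dicts, best first, with "conf" (0 to 1); they miss things now and then, are a little off and sometimes report something else, mostly with a low value. They report only what shows in the picture. A call takes as long as a camera call.
- finder.regions_of(camera, target): "region" (420x560 bool, what is visible of it) and "location" ([column, row] in pixels, amid what is visible of it).
The state is a dict: "clock": time; "joint_pos": joint angles; "qvel": joint speeds; "joint_efforts": joint torques, N m; "tcp_pos": TCP position; "ee_rot": TCP orientation; "ft_force": force on the tool from outside, world axes, zero at the start; "ft_torque": the same for the moment, N m; "width": finger opening in mm; "grip_force": force on a finger pad.
Only numpy, scipy, OpenCV 4.12 (cv2) and the standard library are available. Lean on these libraries where they do the work, as an engineer would, in place of code of your own. Each camera call takes 0.05 s, during which the arm holds its last target. There are 200 camera calls.

## Working session

There is one attempt and no reset: what is moved stays moved. The work goes in short steps, Python scripts to look and compute and a tool call to move; the robot and the scene stay as the last step left them, time stands still between calls to the robot, and variables do not carry over. Pictures are saved under pics/ and viewed, at most 14 in all, crops included, and the job is handed in when it is done.

Besides the shell and the picture viewer there is one more tool, called after "Call:" as a command line: name --pt "numbers of a row" for each row, then --argument value for the rest. servo_tool: Moves the arm, as the interface text tells. Its arguments: {"type":"object","properties":{"steps":{"type":"array"},"fingers":{"type":"number"}},"required":["steps"]}

```bash
ls; mkdir -p pics
cat > h.py <<'E'
import numpy as np, cv2
from rig import sense, snapshot, get_calibration, order, finder
def cal(c):
    k=get_calibration(c); R=cv2.Rodrigues(np.array(k["rvec"],float))[0]
    return np.array(k["K"],float),R,np.array(k["tvec"],float).ravel()
def cloud(c,d):
    K,R,t=cal(c); v,u=np.mgrid[:420,:560]
    p=np.stack([(u-K[0,2])/K[0,0]*d,(v-K[1,2])/K[1,1]*d,d],-1)
    w=(p-t)@R; w[d<=0]=np.nan
    return w
def proj(c,P):
    K,R,t=cal(c); q=(np.atleast_2d(P)@R.T+t)@K.T
    return q[:,:2]/q[:,2:]
E
python3 - <<'E'
from h import *
s=sense(); print(s)
for c in ("scene","top"):
    im,d=snapshot(c); cv2.imwrite(f"pics/{c}0.png",im); W=cloud(c,d)
    K,R,t=cal(c); print(c,"cam at",(-R.T@t).round())
    for n in ["box","lid","lid_grip","board","tumbler","bowl","canister","case_a","case_a_grip"]:
        for r in finder.regions_of(c,n)[:4]:
            w=W[r["region"]]; w=w[~np.isnan(w[:,0])]
            if len(w): print(n,round(r["conf"],2),np.round(r["location"]),np.median(w,0).round(),np.percentile(w,2,0).round(),np.percentile(w,98,0).round())
E
```

```text
pics
{'clock': 0.0, 'joint_pos': array([ 1.20737661e+00,  3.00506646e-01,  1.52160295e+00, -2.90555996e-06,
        1.32069952e+00, -6.65974000e-02]), 'qvel': array([-9.07179911e-04, -1.28530175e-03, -2.72228465e-05, -8.74481113e-04,
        1.47750984e-03,  5.87161527e-04]), 'joint_efforts': array([-1.68884271e-03, -5.31794322e+01, -3.52726114e+01,  7.07452185e-02,
        2.44784262e-02, -1.33059070e-04]), 'tcp_pos': array([160.81235678, 525.80323968, 302.05751162]), 'ee_rot': array([ 1.47866558e-01,  9.89007134e-01, -5.94528826e-04, -1.28395157e-04]), 'ft_force': array([-0.99070909,  0.44090656, -0.20310159]), 'ft_torque': array([-0.00690114, -0.0225915 ,  0.06224275]), 'grip_force': 0.0, 'width': 94.09328590501836}
scene cam at [ 892. -697.  617.]
box 0.95 [252. 200.] [561. -15.  42.] [441. -44.  -1.] [658. 192. 122.]
lid 0.77 [258. 161.] [544.  86. 109.] [450.  -3. 104.] [625. 200. 138.]
lid_grip 0.62 [259. 164.] [544.  86. 109.] [449.  -4. 103.] [626. 203. 138.]
board 0.81 [158. 301.] [ 509. -326.   11.] [ 422. -436.    6.] [ 586. -159.   13.]
tumbler 0.81 [350. 182.] [762. 145
[... 298 characters left out ...]
. 1145.]
box 0.69 [246. 255.] [555.  10. 104.] [432. -39.   1.] [653. 195. 125.]
box 0.28 [197. 252.] [539. 102. 110.] [454.   5. 106.] [628. 204. 139.]
lid 0.87 [193. 249.] [539. 103. 110.] [454.   5. 106.] [627. 204. 139.]
lid 0.48 [339. 187.] [ 734. -185.   87.] [ 707. -219.   13.] [ 774. -152.   93.]
lid_grip 0.68 [194. 248.] [539. 102. 110.] [454.   5. 106.] [628. 204. 139.]
board 0.66 [369. 301.] [ 499. -292.   12.] [ 419. -430.    7.] [ 581. -153.   17.]
tumbler 0.86 [186. 151.] [766. 173.  71.] [727. 136.   5.] [789. 198. 112.]
bowl 0.66 [277. 168.] [768. -35.  22.] [714. -85.   3.] [809.  13.  52.]
canister 0.59 [341. 185.] [ 734. -185.   87.] [ 707. -219.   12.] [ 775. -152.   93.]
```

View pics/scene0.png

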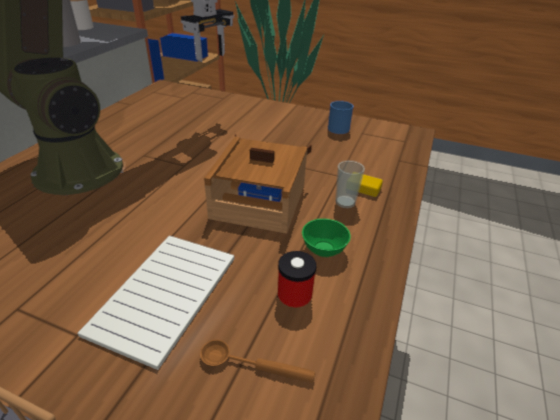

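View pics/top0.png

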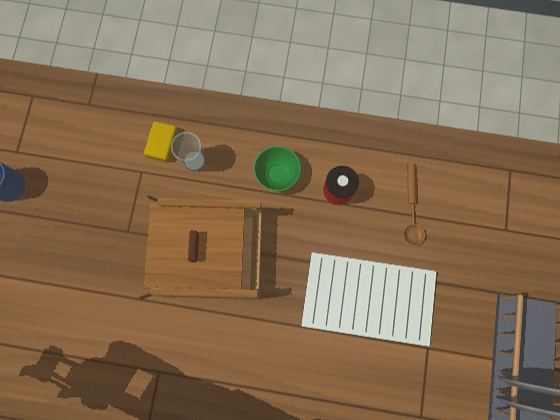

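Run:
```python
from h import *
im,d=snapshot("top");W=cloud("top",d);np.save("W0.npy",W)
def rect(m,name):
    w=W[m][:,:2].astype(np.float32); print(name,len(w),cv2.minAreaRect(w))
x,y,z=W[...,0],W[...,1],W[...,2]
near=(x>400)&(x<680)&(y>-80)&(y<260)
rect(near&(z>128)&(z<150),"handle")
for n in ("lid","board"):
    r=finder.regions_of("top",n)[0]["region"]&~np.isnan(z)
    r=cv2.erode(r.astype(np.uint8),np.ones((2,2)))>0
    if n=="lid": r&=(z>100)&(z<120)
    rect(r,n)
b=finder.regions_of("top","box")[0]["region"]
rect(b&(z>114)&(z<130),"boxtop")
```

```text
handle 261 ((505.6046447753906, 70.02813720703125), (154.53143310546875, 46.559486389160156), 44.1380500793457)
lid 7352 ((540.0314331054688, 103.29920959472656), (186.6945343017578, 202.35604858398438), 7.783999443054199)
board 9131 ((500.17413330078125, -292.5177001953125), (167.1434783935547, 289.619873046875), 0.6376810073852539)
boxtop 1560 ((540.6798095703125, 88.29823303222656), (215.41372680664062, 239.29209899902344), 7.407388687133789)
```

```bash
cat >> h.py <<'E'
def rz(a): a=np.deg2rad(a); return np.array([[np.cos(a),-np.sin(a)],[np.sin(a),np.cos(a)]])
E
python3 - <<'E'
from h import *
W=np.load("W0.npy"); x,y,z=W[...,0],W[...,1],W[...,2]
m=(z>122)&(z<150)&(np.hypot(x-540,y-103)<50)
print("handle",m.sum(),cv2.minAreaRect(W[m][:,:2].astype(np.float32)),np.percentile(z[m],[5,50,95]))
for yaw in (7.0,7.6):
    R=rz(yaw); L=(W[...,:2]-np.array([540,103.3]))@R; u,v=L[...,0],L[...,1]
    # box -y end: end wall top z~60, y walls tops z 116-124
    wall=(z>115)&(z<126)&(abs(u)<125)&(abs(v)<170)
    for s in(-1,1):
        q=wall&(u*s>80); print(yaw,s,"u",np.nanpercentile(u[q],[1,50,99]).round(1),"v",np.percentile(v[q],[0,1,5,50,95,99,100]).round(1))
    q=(z>50)&(z<66)&(abs(u)<80)&(v<-90)&(v>-170); print("endwall",q.sum(),np.percentile(v[q],[1,50,99]).round(1))
    l=(z>100)&(z<114)&(abs(u)<60)&(abs(v)<130); print("lid v",np.percentile(v[l],[0,.5,99.5,100]).round(1))
    l=(z>104)&(z<113)&(abs(v)<60)&(abs(u)<130); print("lid u",np.percentile(u[l],[0,.5,99.5,100]).round(1))
# camera check
print(np.percentile(z[(z>100)&(z<114)&(np.hypot(x-540,y-103)<70)],[5,50,95]), np.nanmedian(z[300:330,180:230]))
E
```

```text
handle 273 ((539.9454956054688, 104.19983673095703), (62.68440246582031, 16.793474197387695), 7.811233997344971) [128.36030368 139.11972141 143.38282356]
7.0 -1 u [-105.5  -93.7  -85. ] v [-135.3 -133.3 -124.5  -23.4   76.7   96.4  106.5]
7.0 1 u [ 86.9  95.2 104.4] v [-133.8 -131.7 -123.2  -24.1   79.5   97.6  109.9]
endwall 277 [-135.8 -131.4 -126.5]
lid v [-101.5 -100.3  101.8  103.9]
lid u [-101.4  -84.9   88.1   89.8]
7.6 -1 u [-104.4  -93.9  -86. ] v [-134.3 -132.2 -123.6  -22.5   77.7   97.5  107.7]
7.6 1 u [ 87.3  94.9 104.1] v [-134.9 -132.7 -124.3  -25.1   78.4   96.6  108.8]
endwall 275 [-135.3 -131.4 -127.1]
lid v [-101.1 -100.4  101.7  103.8]
lid u [-101.3  -85.1   87.9   89.6]
[106.90542131 109.96257029 112.86612212] -0.1072759453550351
```

Call:
servo_tool --pt "0.379 -0.422 0.0 4.12" --pt "0.379 -0.422 0.0 4.12" --pt "0.379 -0.422 0.0 4.12" --pt "0.379 -0.422 0.0 4.12" --pt "0.379 -0.422 0.0 4.12" --pt "0.379 -0.422 0.0 4.12" --pt "0.379 -0.422 0.0 4.12" --pt "0.379 -0.422 0.0 4.12" --pt "0.379 -0.422 0.0 4.12" --pt "0.379 -0.422 0.0 4.12" --pt "0.379 -0.422 0.0 4.12" --pt "0.379 -0.422 0.0 4.12" --pt "0.379 -0.422 0.0 4.12" --pt "0.379 -0.422 0.0 4.12" --pt "0.379 -0.422 0.0 4.12" --pt "0.379 -0.422 0.0 4.12" --pt "0.379 -0.422 0.0 4.12" --pt "0.379 -0.422 0.0 4.12" --fingers 0.6

```text
clock: 2.7
tcp_pos: [539.3, 104.9, 302.8]
ee_rot: [-0.068, 0.998, 0.0, -0.0]
ft_force: [-0.9, 0.7, -0.3]
width: 56.6
grip_force: 0.0
```

Call:
servo_tool --pt "0.001 0 -0.04 0" --pt "0.001 0 -0.075 0" --pt "0.001 0 -0.094 0" --pt "0.001 0 -0.094 0" --pt "0.001 0 -0.094 0" --pt "0.001 0 -0.094 0"

```text
clock: 3.2
tcp_pos: [540.4, 105.0, 209.0]
ee_rot: [-0.068, 0.998, 0.0, 0.0]
ft_force: [-0.6, -0.2, -0.5]
width: 57.0
grip_force: 0.0
```

Call:
servo_tool --pt "0 0 0 0" --pt "0 0 0 0" --pt "0 0 0 0" --pt "0 0 0 0" --pt "0 0 0 0" --pt "0 0 0 0" --pt "0 0 0 0" --fingers 0

```text
clock: 3.78
tcp_pos: [540.8, 104.0, 208.6]
ee_rot: [-0.067, 0.998, 0.0, -0.0]
ft_force: [-0.5, 1.6, -0.2]
width: 15.6
grip_force: 30.0
```

Call:
servo_tool --pt "0 0 0.002 0" --pt "-0.001 0.01 0.003 0" --pt "-0.003 0.025 0.003 0" --pt "-0.005 0.04 0.003 0" --pt "-0.0075 0.055 0.003 0" --pt "-0.0095 0.07 0.003 0" --pt "-0.0115 0.085 0.003 0" --pt "-0.0135 0.1 0.003 0" --pt "-0.0155 0.115 0.003 0" --pt "-0.0175 0.13 0.003 0" --pt "-0.0195 0.145 0.003 0" --pt "-0.0215 0.16 0.003 0" --pt "-0.0235 0.175 0.003 0" --pt "-0.0255 0.19 0.003 0" --pt "-0.0275 0.205 0.003 0" --pt "-0.03 0.22 0.003 0" --pt "-0.032 0.235 0.003 0" --pt "-0.033 0.245 0.003 0" --pt "-0.033 0.245 0.003 0"

```text
clock: 5.37
tcp_pos: [507.4, 350.9, 211.5]
ee_rot: [-0.068, 0.998, 0.0, -0.0]
ft_force: [-0.3, -0.5, -3.1]
width: 16.0
grip_force: 30.0
```

Call:
servo_tool --pt "0 0 -0.02 0" --pt "0 0 -0.045 0" --pt "0 0 -0.07 0" --pt "0 0 -0.085 0" --pt "0 0 -0.095 0" --pt "0 0 -0.1 0" --pt "0 0 -0.103 0" --pt "0 0 -0.104 0" --pt "0 0 -0.104 0"

```text
clock: 6.12
tcp_pos: [508.2, 349.0, 108.4]
ee_rot: [-0.067, 0.998, 0.0, 0.001]
ft_force: [-0.3, -0.5, -2.3]
width: 15.9
grip_force: 30.0
```

Call:
servo_tool --pt "0 0 -0.001 0" --pt "0 0 -0.002 0" --pt "0 0 -0.002 0"

```text
clock: 6.37
tcp_pos: [508.2, 349.1, 106.6]
ee_rot: [-0.067, 0.998, 0.0, 0.001]
ft_force: [-1.2, -1.2, 4.3]
width: 16.0
grip_force: 30.0
```

Call:
servo_tool --pt "0 0 0 0" --pt "0 0 0 0" --pt "0 0 0 0" --pt "0 0 0 0" --pt "0 0 0.04 0" --pt "0 0 0.08 0" --pt "0 0 0.12 0" --pt "0 0 0.16 0" --pt "0 0 0.2 0" --pt "0 0 0.2 0" --fingers 0.6

```text
clock: 7.2
tcp_pos: [508.8, 349.6, 314.4]
ee_rot: [-0.067, 0.998, 0.003, 0.005]
ft_force: [1.2, 0.4, 1.1]
width: 56.3
grip_force: 0.0
```

Run:
```python
from h import *
im,d=snapshot("top"); W=cloud("top",d); cv2.imwrite("pics/top1.png",im); np.save("W1.npy",W)
for c in ("top","scene"):
    im,d=snapshot(c); Wc=cloud(c,d); cv2.imwrite(f"pics/{c}1.png",im)
    for n in ["lid","case_a","case_a_grip"]:
        for r in finder.regions_of(c,n)[:4]:
            w=Wc[r["region"]]; w=w[~np.isnan(w[:,0])]
            if len(w): print(c,n,round(r["conf"],2),np.round(r["location"]),np.median(w,0).round(),np.percentile(w,5,0).round(),np.percentile(w,95,0).round())
im=cv2.imread("pics/top1.png")[180:320,120:290]; cv2.imwrite("pics/top1c.png",cv2.resize(im,None,fx=4,fy=4))
# box-frame
L=(W[...,:2]-np.array([543.3,78.7]))@rz(7.7); u,v,z=L[...,0],L[...,1],W[...,2]
q=(z>56)&(z<112)&(abs(u)<80)&(abs(v)<95)
n,lab=cv2.connectedComponents(q.astype(np.uint8))
for i in range(1,n):
    m=lab==i
    if m.sum()>20: print("handle?",m.sum(),"u",np.percentile(u[m],[2,50,98]).round(),"v",np.percentile(v[m],[2,50,98]).round(),"z",np.percentile(z[m],[2,50,98]).round())
```

```text
top lid 0.75 [103. 258.] [495. 334.   8.] [423. 253.   4.] [596. 427.  14.]
top case_a 0.97 [183. 252.] [528. 137.  46.] [483. 119.  27.] [580. 160.  96.]
top case_a 0.68 [214. 251.] [542.  73.  46.] [496.  56.  23.] [596.  96.  96.]
scene lid 0.9 [280. 150.] [508. 343.   7.] [421. 278.   5.] [601. 441.  34.]
scene lid 0.75 [244. 196.] [537.  31.  46.] [445. -42.   4.] [654. 184. 121.]
scene lid 0.17 [351. 183.] [762. 144.  77.] [734. 135.  12.] [787. 196. 107.]
scene case_a 0.88 [260. 189.] [551.  68.  45.] [501.  54.  25.] [600.  92.  94.]
handle? 165 u [-12.   2.  18.] v [-12.  -3.   8.] z [61. 95. 99.]
handle? 170 u [-17.  -4.  11.] v [53. 62. 74.] z [ 58.  95. 100.]
```

View pics/top1c.png

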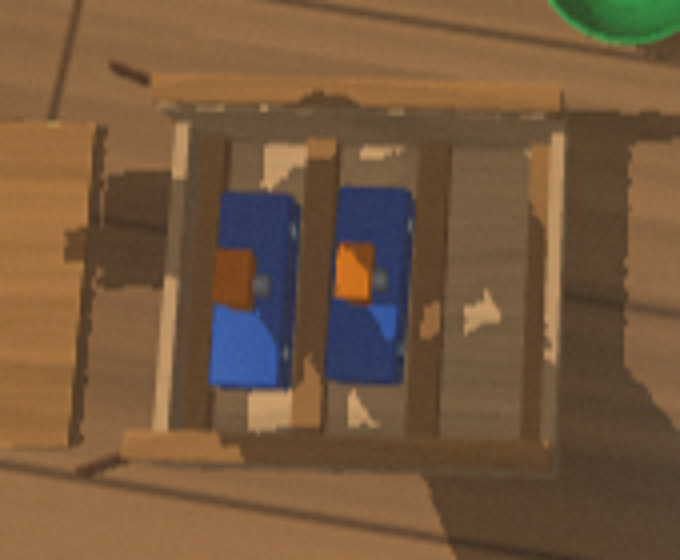

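Call:
servo_tool --pt "0.038 -0.272 0 0" --pt "0.038 -0.272 0 0" --pt "0.038 -0.272 0 0" --pt "0.038 -0.272 0 0" --pt "0.038 -0.272 0 0" --pt "0.038 -0.272 0 0" --pt "0.038 -0.272 0 0" --pt "0.038 -0.272 0 0" --pt "0.038 -0.272 0 0" --pt "0.038 -0.272 0 0" --pt "0.038 -0.272 0 0" --pt "0.038 -0.272 0 0" --fingers 0.45

```text
clock: 8.65
tcp_pos: [545.7, 78.0, 305.5]
ee_rot: [-0.068, 0.998, 0.0, -0.0]
ft_force: [-0.0, 0.0, -1.2]
width: 42.6
grip_force: 0.0
```

Call:
servo_tool --pt "0.001 -0.001 -0.035 0" --pt "0.001 -0.001 -0.07 0" --pt "0.001 -0.001 -0.1 0" --pt "0.001 -0.001 -0.12 0" --pt "0.001 -0.001 -0.135 0" --pt "0.001 -0.001 -0.145 0" --pt "0.001 -0.001 -0.149 0" --pt "0.001 -0.001 -0.149 0" --pt "0.001 -0.001 -0.149 0"

```text
clock: 9.4
tcp_pos: [547.2, 76.2, 157.4]
ee_rot: [-0.067, 0.998, 0.0, 0.001]
ft_force: [-0.5, 0.1, 0.7]
width: 42.6
grip_force: 0.0
```

Call:
servo_tool --pt "0 0 0 0" --pt "0 0 0 0" --pt "0 0 0 0" --pt "0 0 0 0" --pt "0 0 0 0" --pt "0 0 0 0" --pt "0 0 0 0" --fingers 0

```text
clock: 9.98
tcp_pos: [547.0, 76.1, 157.1]
ee_rot: [-0.067, 0.998, 0.0, 0.0]
ft_force: [-0.7, 2.6, 6.4]
width: 19.6
grip_force: 29.9
```

Call:
servo_tool --pt "0 0 0 0" --pt "0 0 0 0" --pt "0 0 0 0" --pt "0 0 -0.004 0" --pt "0 0 -0.008 0" --pt "0 0 -0.008 0" --pt "0 0 -0.008 0" --fingers 0.4

```text
clock: 10.57
tcp_pos: [546.7, 75.9, 148.1]
ee_rot: [-0.067, 0.998, -0.0, -0.0]
ft_force: [0.2, -0.5, 0.1]
width: 37.6
grip_force: 0.0
```

Call:
servo_tool --pt "0 0 0 0" --pt "0 0 0 0" --pt "0 0 0 0" --pt "0 0 0 0" --pt "0 0 0 0" --pt "0 0 0 0" --pt "0 0 0 0" --fingers 0

```text
clock: 11.15
tcp_pos: [546.9, 76.0, 148.8]
ee_rot: [-0.067, 0.998, 0.0, 0.0]
ft_force: [-0.3, 1.4, 1.8]
width: 19.4
grip_force: 29.9
```

Call:
servo_tool --pt "0 0 0 0" --pt "0 0 0 0" --pt "0 0 0.004 0" --pt "0 0 0.005 0" --pt "0 0 0.005 0" --pt "0 0 0.005 0" --fingers 0.4

```text
clock: 11.65
tcp_pos: [546.9, 75.9, 153.8]
ee_rot: [-0.067, 0.998, -0.0, 0.0]
ft_force: [-0.3, -0.5, -0.4]
width: 37.7
grip_force: 0.0
```

Call:
servo_tool --pt "0 0 0 0" --pt "0 0 0 0" --pt "0 0 0 0" --pt "0 0 0 0" --pt "0 0 0 0" --pt "0 0 0 0" --pt "0 0 0.01 0" --pt "0 0 0.03 0" --pt "0 0 0.05 0" --pt "0 0 0.075 0" --pt "0 0 0.1 0" --pt "0 0 0.125 0" --pt "0 0 0.15 0" --pt "0 0 0.17 0" --pt "0 0 0.175 0" --pt "0 0 0.175 0" --fingers 0

```text
clock: 12.98
tcp_pos: [546.9, 75.9, 329.9]
ee_rot: [-0.067, 0.998, -0.0, 0.001]
ft_force: [0.3, -0.1, -3.0]
width: 19.4
grip_force: 30.0
```

Run:
```python
from h import *
s=sense(); print(s["tcp_pos"],s["width"],s["grip_force"],s["ft_force"])
im,d=snapshot("scene"); W=cloud("scene",d)
cv2.imwrite("pics/s2.png",cv2.resize(im[40:260,160:400],None,fx=2.5,fy=2.5))
for r in finder.regions_of("scene","case_a")[:3]:
    w=W[r["region"]]; w=w[~np.isnan(w[:,0])]; print(r["conf"],np.round(r["location"]),np.percentile(w,[3,50,97],axis=0).round())
```

```text
[546.90581156  75.90124776 329.93084491] 19.402898857798085 29.95616376399994 [ 0.29462371 -0.08699111 -3.04412727]
0.88 [262. 178.] [[487. 116.  24.]
 [538. 132.  44.]
 [587. 159.  95.]]
0.82 [268. 128.] [[527.  55. 173.]
 [573.  61. 223.]
 [618.  91. 260.]]
```

View pics/s2.png

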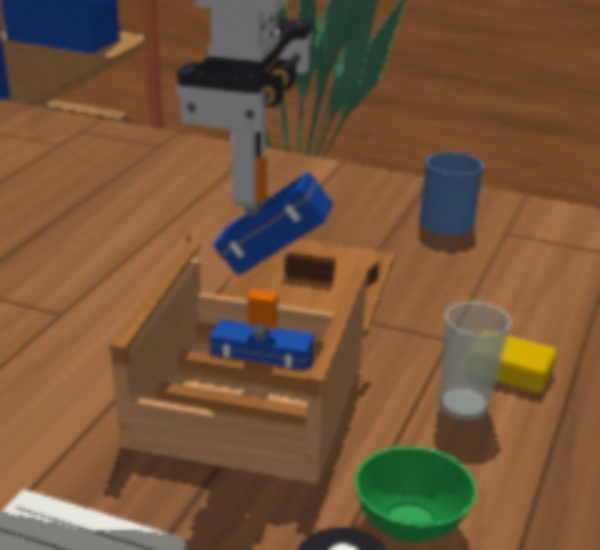

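Call:
servo_tool --pt "-0.001 -0.012 0 0" --pt "-0.002 -0.03 0 0" --pt "-0.004 -0.055 0 -0.2" --pt "-0.006 -0.085 0 -0.4" --pt "-0.008 -0.115 0 -0.6" --pt "-0.01 -0.145 0 -0.8" --pt "-0.012 -0.175 0 -1.0" --pt "-0.014 -0.205 0 -1.2" --pt "-0.016 -0.235 0 -1.28" --pt "-0.018 -0.26 0 -1.28" --pt "-0.019 -0.28 0 -1.28" --pt "-0.019 -0.292 0 -1.28" --pt "-0.019 -0.296 0 -1.28" --pt "-0.019 -0.296 0 -1.28"

```text
clock: 14.25
tcp_pos: [527.7, -220.6, 327.8]
ee_rot: [0.0, 1.0, 0.0, -0.001]
ft_force: [0.0, -0.2, -2.6]
width: 19.5
grip_force: 30.0
```

Call:
servo_tool --pt "0 0 -0.03 0" --pt "0 0 -0.06 0" --pt "0 0 -0.09 0" --pt "0 0 -0.11 0" --pt "0 0 -0.12 0" --pt "0 0 -0.12 0" --pt "0 0 -0.12 0" --pt "0 0 -0.12 0" --pt "0 0 -0.12 0" --pt "0 0 -0.12 0"

```text
clock: 15.08
tcp_pos: [528.1, -220.1, 209.8]
ee_rot: [-0.0, 1.0, -0.0, 0.001]
ft_force: [0.2, -0.4, -2.3]
width: 19.8
grip_force: 30.0
```

```bash
cat >> h.py <<'E'
def look(name):
    s=sense(); print(s["tcp_pos"].round(1),s["width"],s["grip_force"],s["ft_force"].round(1))
    im,d=snapshot("scene"); W=cloud("scene",d); cv2.imwrite(f"pics/{name}.png",cv2.resize(im[120:360,60:340],None,fx=2.2,fy=2.2))
    for c in ("scene","top"):
        if c=="top": im,d=snapshot(c); W=cloud(c,d)
        for n in ("case_a","lid"):
            for r in finder.regions_of(c,n)[:3]:
                w=W[r["region"]]; w=w[~np.isnan(w[:,0])]; print(c,n,r["conf"],np.round(r["location"]),np.percentile(w,[2,50,98],axis=0).round().tolist())
E
python3 -c "
from h import *
look('s3')"
```

```text
[ 528.1 -220.1  209.8] 19.76676802600452 29.95616465806961 [ 0.2 -0.4 -2.3]
scene case_a 0.93 [196. 243.] [[504.0, -242.0, 55.0], [556.0, -237.0, 113.0], [601.0, -206.0, 152.0]]
scene case_a 0.6 [261. 177.] [[481.0, 115.0, 22.0], [537.0, 132.0, 44.0], [588.0, 179.0, 95.0]]
scene lid 0.91 [281. 149.] [[412.0, 219.0, 3.0], [508.0, 342.0, 7.0], [612.0, 449.0, 58.0]]
top case_a 0.59 [184. 254.] [[479.0, 117.0, 8.0], [528.0, 138.0, 46.0], [585.0, 169.0, 98.0]]
top lid 0.74 [ 98. 252.] [[416.0, 248.0, 3.0], [507.0, 343.0, 8.0], [602.0, 445.0, 36.0]]
top lid 0.62 [276. 169.] [[712.0, -83.0, 2.0], [768.0, -34.0, 22.0], [809.0, 13.0, 52.0]]
```

View pics/s3.png

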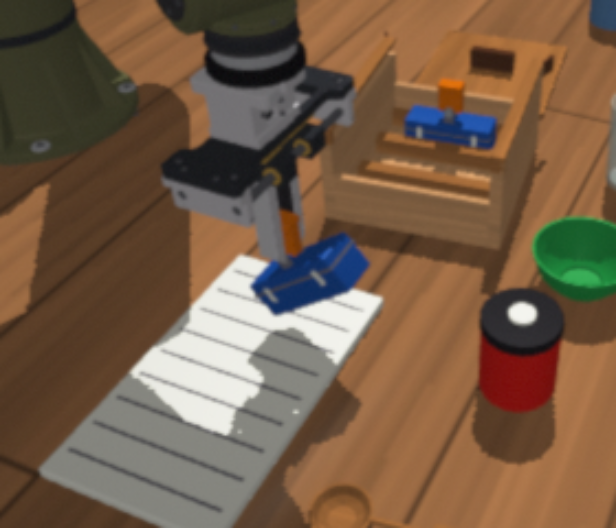

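Call:
servo_tool --pt "0 0 -0.012 0" --pt "0 0 -0.02 0" --pt "0 0 -0.024 0" --pt "0 0 -0.026 0" --pt "0 0 -0.028 0" --pt "0 0 -0.028 0"

```text
clock: 15.88
tcp_pos: [528.3, -220.1, 181.2]
ee_rot: [-0.0, 1.0, -0.0, 0.001]
ft_force: [0.7, 1.4, 1.3]
width: 19.7
grip_force: 30.0
```

Call:
servo_tool --pt "-0.005 0 0 0" --pt "-0.01 0 0 0" --pt "-0.015 0 -0.001 0" --pt "-0.02 0 -0.002 0" --pt "-0.025 0 -0.003 0" --pt "-0.03 0 -0.004 0" --pt "-0.03 0 -0.004 0"

```text
clock: 16.47
tcp_pos: [497.5, -220.2, 178.6]
ee_rot: [-0.0, 1.0, -0.0, 0.001]
ft_force: [-6.2, 4.0, 19.5]
width: 19.6
grip_force: 30.0
```

```bash
python3 -c "
from h import *
look('s4')"
```

```text
[ 497.5 -220.2  178.6] 19.551234156652338 29.95899885892868 [-6.2  4.  19.5]
scene case_a 0.8 [262. 178.] [[482.0, 116.0, 23.0], [537.0, 132.0, 44.0], [588.0, 162.0, 95.0]]
scene case_a 0.62 [188. 244.] [[497.0, -242.0, 23.0], [535.0, -238.0, 99.0], [568.0, -205.0, 124.0]]
scene lid 0.63 [281. 149.] [[415.0, 269.0, 4.0], [507.0, 341.0, 7.0], [610.0, 446.0, 37.0]]
top case_a 0.77 [184. 256.] [[479.0, 117.0, 14.0], [528.0, 138.0, 46.0], [585.0, 167.0, 98.0]]
top lid 0.55 [ 98. 253.] [[415.0, 246.0, 2.0], [507.0, 344.0, 8.0], [603.0, 448.0, 36.0]]
```

View pics/s4.png

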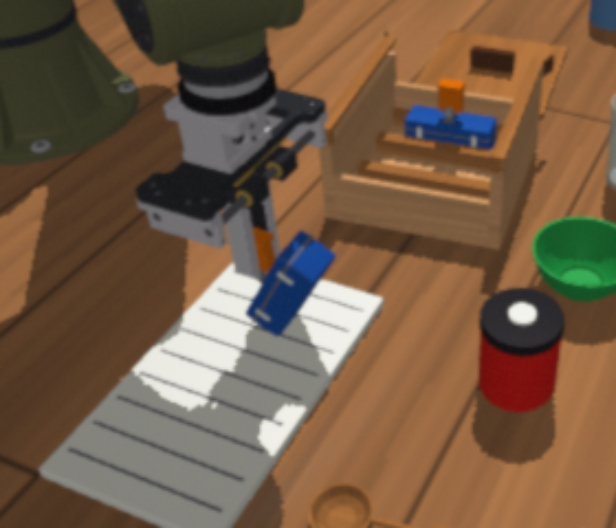

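Call:
servo_tool --pt "-0.003 0 0.001 0" --pt "-0.007 0 0 0" --pt "-0.011 0 -0.002 0" --pt "-0.015 0 -0.005 0" --pt "-0.019 0 -0.008 0" --pt "-0.023 0 -0.011 0" --pt "-0.027 0 -0.0145 0" --pt "-0.027 0 -0.0145 0" --pt "-0.027 0 -0.0145 0"

```text
clock: 17.52
tcp_pos: [470.2, -220.0, 162.0]
ee_rot: [-0.0, 1.0, 0.0, -0.001]
ft_force: [-5.1, 1.4, 5.1]
width: 19.4
grip_force: 30.0
```

```bash
python3 -c "
from h import *
look('s5')"
```

```text
[ 470.2 -220.   162. ] 19.38091511870731 30.00066787004471 [-5.1  1.4  5.1]
scene case_a 0.93 [262. 179.] [[483.0, 115.0, 22.0], [537.0, 130.0, 44.0], [588.0, 159.0, 95.0]]
scene lid 0.81 [279. 148.] [[417.0, 273.0, 4.0], [507.0, 342.0, 7.0], [609.0, 447.0, 37.0]]
top case_a 0.58 [182. 254.] [[479.0, 117.0, 16.0], [528.0, 137.0, 46.0], [584.0, 162.0, 98.0]]
top lid 0.83 [ 97. 254.] [[415.0, 247.0, 3.0], [507.0, 344.0, 8.0], [603.0, 447.0, 36.0]]
```

View pics/s5.png

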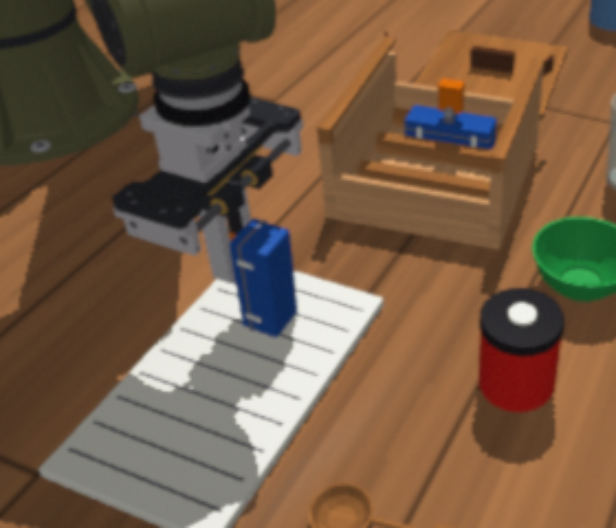

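Call:
servo_tool --pt "0.002 0 0 0" --pt "0.002 0 0 0"

```text
clock: 17.98
tcp_pos: [473.2, -220.1, 162.2]
ee_rot: [-0.0, 1.0, -0.0, 0.0]
ft_force: [-3.1, -0.0, 2.2]
width: 19.7
grip_force: 30.0
```

Call:
servo_tool --pt "0 0 0 0" --pt "0 0 0 0" --pt "0 0 0 0" --pt "0 0 0 0" --pt "0 0 0 0" --pt "0 0 0.02 0" --pt "0 0 0.05 0" --pt "0 0 0.09 0" --pt "0 0 0.13 0" --pt "0 0 0.145 0" --pt "0 0 0.145 0" --pt "0 0 0.145 0" --fingers 0.5

```text
clock: 18.98
tcp_pos: [472.9, -220.1, 307.3]
ee_rot: [-0.0, 1.0, -0.0, 0.001]
ft_force: [-1.3, -1.1, -0.2]
width: 47.4
grip_force: 0.0
```

```bash
python3 -c "
from h import *
look('s6')
W=np.load('W1.npy');L=(W[...,:2]-np.array([543.3,78.7]))@rz(7.7)"
```

```text
[ 472.9 -220.1  307.3] 47.379482409295505 0.0 [-1.3 -1.1 -0.2]
scene case_a 0.94 [178. 246.] [[432.0, -240.0, 0.0], [507.0, -230.0, 77.0], [523.0, -136.0, 122.0]]
scene case_a 0.74 [265. 177.] [[482.0, 115.0, 23.0], [538.0, 132.0, 44.0], [588.0, 168.0, 95.0]]
scene case_a 0.57 [156. 244.] [[371.0, -232.0, -1.0], [446.0, -223.0, 71.0], [471.0, -150.0, 81.0]]
scene lid 0.82 [280. 147.] [[412.0, 272.0, 3.0], [505.0, 342.0, 7.0], [607.0, 449.0, 37.0]]
top case_a 0.56 [335. 322.] [[431.0, -226.0, 68.0], [436.0, -216.0, 77.0], [440.0, -207.0, 81.0]]
top case_a 0.56 [182. 255.] [[479.0, 117.0, 6.0], [530.0, 137.0, 46.0], [586.0, 166.0, 98.0]]
top lid 0.85 [ 97. 253.] [[417.0, 248.0, 3.0], [507.0, 343.0, 8.0], [602.0, 446.0, 37.0]]
```

View pics/s6.png

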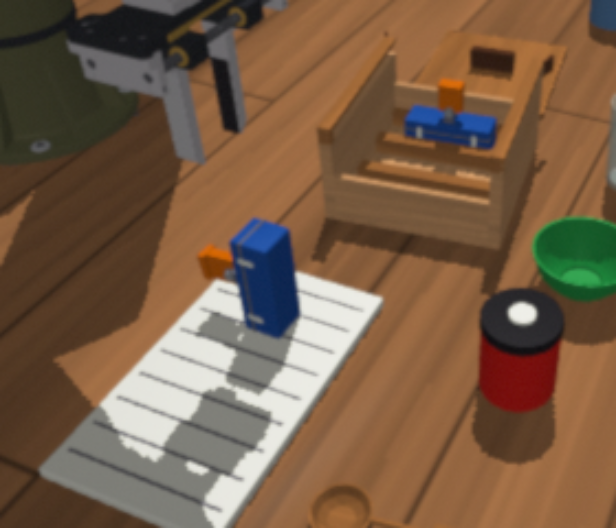

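Call:
servo_tool --pt "0.059 0.361 0 1.28" --pt "0.059 0.361 0 1.28" --pt "0.059 0.361 0 1.28" --pt "0.059 0.361 0 1.28" --pt "0.059 0.361 0 1.28" --pt "0.059 0.361 0 1.28" --pt "0.059 0.361 0 1.28" --pt "0.059 0.361 0 1.28" --pt "0.059 0.361 0 1.28" --pt "0.059 0.361 0 1.28" --pt "0.059 0.361 0 1.28" --pt "0.059 0.361 0 1.28" --pt "0.059 0.361 0 1.28" --pt "0.059 0.361 0 1.28" --fingers 0.4

```text
clock: 20.45
tcp_pos: [531.9, 139.8, 307.2]
ee_rot: [-0.067, 0.998, -0.0, 0.0]
ft_force: [-0.2, -0.6, -0.1]
width: 37.7
grip_force: 0.0
```

Call:
servo_tool --pt "0 0.001 -0.035 0" --pt "0 0.001 -0.07 0" --pt "0 0.001 -0.1 0" --pt "0 0.001 -0.12 0" --pt "0 0.001 -0.135 0" --pt "0 0.001 -0.147 0" --pt "0 0.001 -0.152 0" --pt "0 0.001 -0.152 0" --pt "0 0.001 -0.152 0"

```text
clock: 21.2
tcp_pos: [532.2, 141.7, 155.9]
ee_rot: [-0.067, 0.998, 0.0, 0.0]
ft_force: [0.8, 0.1, 0.6]
width: 38.0
grip_force: 0.0
```

Call:
servo_tool --pt "0 0 0 0" --pt "0 0 0 0" --pt "0 0 0 0" --pt "0 0 0 0" --pt "0 0 0 0" --pt "0 0 0 0" --pt "0 0 0.01 0" --pt "0 0 0.03 0" --pt "0 0 0.05 0" --pt "0 0 0.075 0" --pt "0 0 0.1 0" --pt "0 0 0.125 0" --pt "0 0 0.15 0" --pt "0 0 0.17 0" --pt "0 0 0.175 0" --pt "0 0 0.175 0" --fingers 0

```text
clock: 22.53
tcp_pos: [531.9, 141.9, 331.3]
ee_rot: [-0.067, 0.998, 0.0, 0.001]
ft_force: [0.2, -0.3, -2.6]
width: 19.9
grip_force: 30.0
```

Run:
```python
from h import *
s=sense(); print(s["tcp_pos"],s["width"],s["grip_force"],s["ft_force"])
im,d=snapshot("scene"); W=cloud("scene",d)
cv2.imwrite("pics/s7.png",cv2.resize(im[20:260,140:400],None,fx=2.2,fy=2.2))
for r in finder.regions_of("scene","case_a")[:3]:
    w=W[r["region"]]; w=w[~np.isnan(w[:,0])]; print(r["conf"],np.round(r["location"]),np.percentile(w,[3,50,97],axis=0).round())
    if np.median(w[:,2])>130:
        for a in (3,50,97): k=abs(w[:,0]-np.percentile(w[:,0],a))<4; print("z at x",np.median(w[k],0).round())
```

```text
[531.89491726 141.89719079 331.25539434] 19.898417071386465 29.998855590820312 [ 0.21460496 -0.25640368 -2.5546003 ]
0.91 [270. 120.] [[511. 119. 171.]
 [557. 127. 222.]
 [603. 158. 258.]]
z at x [512. 120. 191.]
z at x [557. 125. 214.]
z at x [603. 135. 233.]
```

View pics/s7.png

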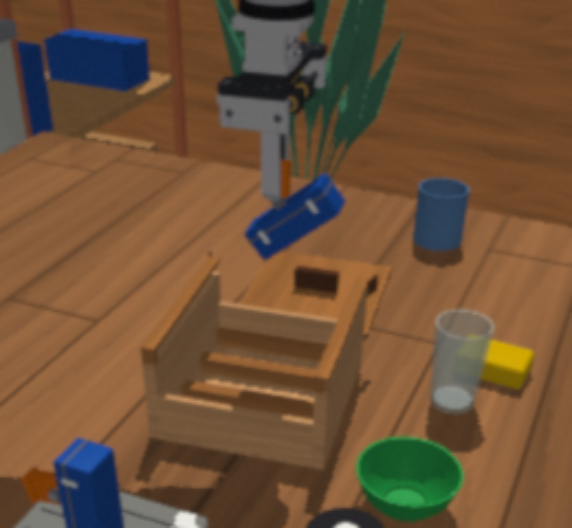

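Call:
servo_tool --pt "0 -0.012 0.005 0" --pt "0 -0.035 0.01 0" --pt "0 -0.06 0.015 -0.2" --pt "-0.001 -0.09 0.015 -0.4" --pt "-0.001 -0.12 0.015 -0.6" --pt "-0.001 -0.15 0.015 -0.8" --pt "-0.002 -0.18 0.015 -1.0" --pt "-0.002 -0.21 0.015 -1.2" --pt "-0.002 -0.24 0.015 -1.28" --pt "-0.003 -0.27 0.015 -1.28" --pt "-0.003 -0.3 0.015 -1.28" --pt "-0.003 -0.33 0.015 -1.28" --pt "-0.004 -0.36 0.015 -1.28" --pt "-0.004 -0.39 0.015 -1.28" --pt "-0.004 -0.42 0.015 -1.28" --pt "-0.004 -0.45 0.01 -1.28" --pt "-0.004 -0.475 0 -1.28" --pt "-0.004 -0.488 0 -1.28" --pt "-0.004 -0.492 0 -1.28" --pt "-0.004 -0.492 0 -1.28"

```text
clock: 24.3
tcp_pos: [527.5, -350.5, 329.7]
ee_rot: [0.0, 1.0, 0.0, -0.0]
ft_force: [0.9, 1.1, -2.1]
width: 19.6
grip_force: 30.0
```

Call:
servo_tool --pt "0 0 -0.03 0" --pt "0 0 -0.06 0" --pt "0 0 -0.09 0" --pt "0 0 -0.11 0" --pt "0 0 -0.125 0" --pt "0 0 -0.135 0" --pt "0 0 -0.14 0" --pt "0 0 -0.14 0" --pt "0 0 -0.14 0" --pt "0 0 -0.14 0" --pt "0 0 -0.14 0" --pt "0 0 -0.14 0"

```text
clock: 25.3
tcp_pos: [528.0, -350.1, 190.9]
ee_rot: [-0.0, 1.0, -0.0, 0.0]
ft_force: [0.1, 0.5, -2.7]
width: 20.1
grip_force: 30.0
```

Call:
servo_tool --pt "0 0 -0.004 0" --pt "0 0 -0.006 0" --pt "0 0 -0.008 0" --pt "0 0 -0.008 0"

```text
clock: 25.63
tcp_pos: [528.5, -350.3, 183.3]
ee_rot: [-0.0, 1.0, -0.001, 0.001]
ft_force: [1.6, 2.2, 6.7]
width: 19.6
grip_force: 30.0
```

Call:
servo_tool --pt "-0.005 0 0.001 0" --pt "-0.01 0 0.001 0" --pt "-0.015 0 0 0" --pt "-0.02 0 -0.001 0" --pt "-0.025 0 -0.002 0" --pt "-0.03 0 -0.004 0" --pt "-0.03 0 -0.004 0"

```text
clock: 26.22
tcp_pos: [497.5, -350.8, 180.7]
ee_rot: [-0.0, 1.0, -0.001, 0.001]
ft_force: [-6.0, 1.2, 21.7]
width: 19.5
grip_force: 30.0
```

```bash
python3 -c "
from h import *
look('s8')"
```

```text
[ 497.5 -350.8  180.7] 19.486579015288065 30.00657856464386 [-6.   1.2 21.7]
scene case_a 0.97 [148. 292.] [[495.0, -372.0, 24.0], [539.0, -368.0, 105.0], [569.0, -336.0, 125.0]]
scene case_a 0.75 [178. 246.] [[440.0, -240.0, 19.0], [509.0, -231.0, 77.0], [523.0, -203.0, 122.0]]
scene lid 0.63 [278. 150.] [[419.0, 262.0, 4.0], [502.0, 340.0, 7.0], [608.0, 451.0, 38.0]]
top case_a 0.85 [399. 278.] [[495.0, -360.0, 53.0], [548.0, -333.0, 112.0], [570.0, -279.0, 340.0]]
top case_a 0.68 [340. 295.] [[435.0, -235.0, 32.0], [492.0, -215.0, 119.0], [520.0, -198.0, 125.0]]
top lid 0.9 [ 98. 251.] [[416.0, 247.0, 3.0], [507.0, 343.0, 8.0], [602.0, 446.0, 36.0]]
top lid 0.54 [335. 316.] [[431.0, -225.0, 59.0], [447.0, -216.0, 76.0], [470.0, -208.0, 84.0]]
```

View pics/s8.png

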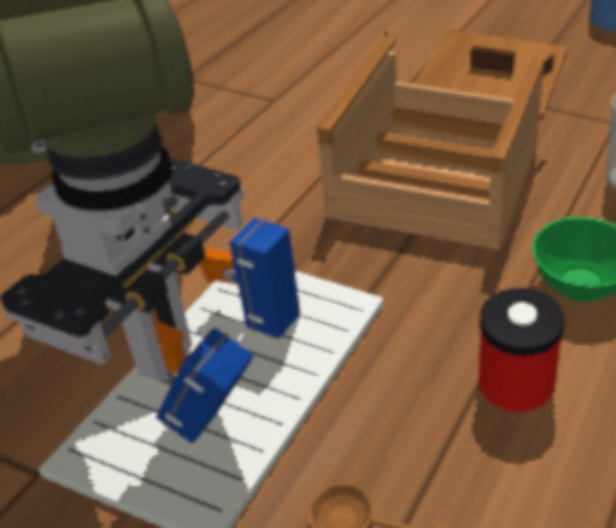

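Same state as for the first case (rolled to about 60°); I'll finish the roll the same way and release.

Call:
servo_tool --pt "-0.003 0 0.001 0" --pt "-0.007 0 0 0" --pt "-0.011 0 -0.002 0" --pt "-0.015 0 -0.005 0" --pt "-0.019 0 -0.008 0" --pt "-0.023 0 -0.011 0" --pt "-0.027 0 -0.0145 0" --pt "-0.027 0 -0.0145 0" --pt "-0.025 0 -0.0145 0" --pt "-0.025 0 -0.0145 0" --pt "-0.025 0 -0.0145 0"

```text
clock: 27.43
tcp_pos: [473.1, -350.1, 163.7]
ee_rot: [-0.0, 1.0, -0.0, 0.0]
ft_force: [-3.4, 0.1, 2.2]
width: 20.0
grip_force: 30.0
```

Call:
servo_tool --pt "0 0 0 0" --pt "0 0 0 0" --pt "0 0 0 0" --pt "0 0 0 0" --pt "0 0 0 0" --pt "0 0 0.02 0" --pt "0 0 0.05 0" --pt "0 0 0.09 0" --pt "0 0 0.13 0" --pt "0 0 0.145 0" --pt "0 0 0.145 0" --pt "0 0 0.145 0" --fingers 0.5

```text
clock: 28.43
tcp_pos: [472.9, -350.0, 308.8]
ee_rot: [-0.0, 1.0, -0.0, 0.0]
ft_force: [-0.1, -0.3, -0.2]
width: 47.0
grip_force: 0.0
```

Run:
```python
from h import *
look('s9')
im,d=snapshot("top"); W=cloud("top",d); x,y,z=W[...,0],W[...,1],W[...,2]
for c in ((508,343),):
    m=(z>25)&(z<60)&(np.hypot(x-c[0],y-c[1])<60)
    print("handle",m.sum(),cv2.minAreaRect(W[m][:,:2].astype(np.float32)),np.percentile(z[m],[5,50,95]))
    m=(z>5)&(z<11)&(np.hypot(x-c[0],y-c[1])<150); m=cv2.morphologyEx(m.astype(np.uint8),cv2.MORPH_OPEN,np.ones((5,5)))>0
    print("lid",m.sum(),cv2.minAreaRect(W[m][:,:2].astype(np.float32)))
```

```text
[ 472.9 -350.   308.8] 47.028724147357885 0.0 [-0.1 -0.3 -0.2]
scene case_a 0.84 [179. 247.] [[432.0, -240.0, 0.0], [507.0, -229.0, 74.0], [523.0, -157.0, 122.0]]
scene case_a 0.7 [136. 291.] [[435.0, -371.0, 12.0], [512.0, -360.0, 79.0], [524.0, -332.0, 122.0]]
scene lid 0.67 [281. 149.] [[416.0, 274.0, 4.0], [502.0, 341.0, 7.0], [606.0, 447.0, 37.0]]
top case_a 0.76 [340. 296.] [[435.0, -235.0, 41.0], [492.0, -215.0, 120.0], [519.0, -198.0, 125.0]]
top lid 0.73 [ 97. 251.] [[416.0, 247.0, 3.0], [507.0, 344.0, 8.0], [604.0, 447.0, 36.0]]
handle 245 ((509.6719055175781, 347.4018249511719), (64.06501770019531, 17.905963897705078), 6.860138893127441) [26.89591774 36.69738361 40.36308368]
lid 656 ((510.3573913574219, 340.0167236328125), (188.41824340820312, 180.66156005859375), 8.038942337036133)
```

View pics/s9.png

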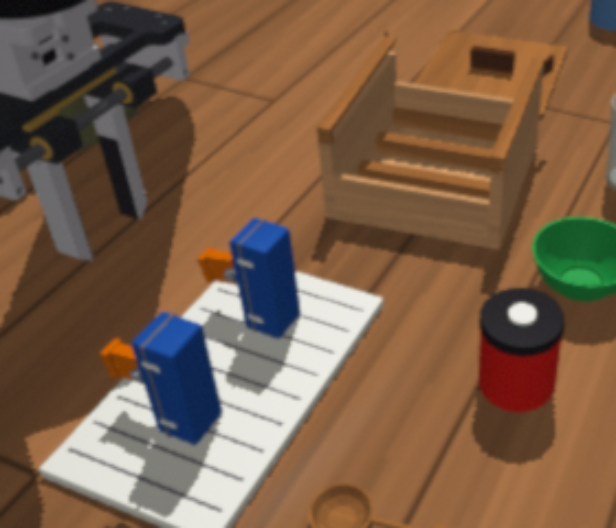

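Call:
servo_tool --pt "0.036 0.699 0 1.28" --pt "0.036 0.699 0 1.28" --pt "0.036 0.699 0 1.28" --pt "0.036 0.699 0 1.28" --pt "0.036 0.699 0 1.28" --pt "0.036 0.699 0 1.28" --pt "0.036 0.699 0 1.28" --pt "0.036 0.699 0 1.28" --pt "0.036 0.699 0 1.28" --pt "0.036 0.699 0 1.28" --pt "0.036 0.699 0 1.28" --pt "0.036 0.699 0 1.28" --pt "0.036 0.699 0 1.28" --pt "0.036 0.699 0 1.28" --pt "0.036 0.699 0 1.28" --pt "0.036 0.699 0 1.28" --pt "0.036 0.699 0 1.28" --pt "0.036 0.699 0 1.28" --pt "0.036 0.699 0 1.28" --pt "0.036 0.699 0 1.28" --fingers 0.6

```text
clock: 30.45
tcp_pos: [508.8, 348.4, 308.2]
ee_rot: [-0.067, 0.998, -0.0, -0.0]
ft_force: [-0.2, -0.2, -0.0]
width: 56.3
grip_force: 0.0
```

Run:
```python
from h import *
print(sense()["tcp_pos"],sense()["ee_rot"])
for c in ("top","scene"):
    im,d=snapshot(c); W=cloud(c,d)
    for r in finder.regions_of(c,"lid")[:1]:
        m=r["region"]; z=W[...,2]
        h=m&(z>22)&(z<60); l=m&(z>3)&(z<13)
        for q in (h,l): print(c,q.sum(),cv2.minAreaRect(W[q][:,:2].astype(np.float32)),np.median(W[q],0))
```

```text
[508.83304925 348.42900747 308.16425238] [-6.72863747e-02  9.97733598e-01 -2.70102364e-04 -3.71167018e-04]
top 252 ((509.2430419921875, 347.6494445800781), (63.46938705444336, 18.626951217651367), 7.899540424346924) [508.68663407 345.03612104  36.62599396]
top 5778 ((509.8718566894531, 347.7310791015625), (190.1659393310547, 205.12088012695312), 7.735223293304443) [493.41089069 329.63965652   7.89826108]
scene 129 ((523.386474609375, 271.2989196777344), (63.3460807800293, 170.05691528320312), 10.22830867767334) [511.47146853 341.41497234  32.82799105]
scene 1168 ((509.3905944824219, 348.99310302734375), (189.736328125, 208.34439086914062), 7.814463138580322) [498.45378265 342.84058202   7.0424882 ]
```

Call:
servo_tool --pt "0 0.0005 -0.04 0" --pt "0 0.0005 -0.08 0" --pt "0 0.0005 -0.12 0" --pt "0 0.0005 -0.15 0" --pt "0 0.0005 -0.175 0" --pt "0 0.0005 -0.19 0" --pt "0 0.0005 -0.2 0" --pt "0 0.0005 -0.2 0" --pt "0 0.0005 -0.2 0"

```text
clock: 31.4
tcp_pos: [509.2, 349.2, 109.3]
ee_rot: [-0.067, 0.998, 0.0, 0.0]
ft_force: [-0.5, 0.5, 0.7]
width: 56.3
grip_force: 0.0
```

Call:
servo_tool --pt "0 0 0 0" --pt "0 0 0 0" --pt "0 0 0 0" --pt "0 0 0 0" --pt "0 0 0 0" --pt "0 0 0 0" --pt "0 0 0 0" --pt "0 0 0.02 0" --pt "0 0 0.045 0" --pt "0 0 0.07 0" --pt "0 0 0.09 0" --pt "0 0 0.105 0" --pt "0 0 0.105 0" --pt "0 0 0.105 0" --fingers 0

```text
clock: 32.57
tcp_pos: [508.8, 349.4, 213.4]
ee_rot: [-0.067, 0.998, 0.0, 0.0]
ft_force: [0.5, -0.7, -3.7]
width: 15.8
grip_force: 30.0
```

Run:
```python
from h import *
print(sense()["tcp_pos"],sense()["ee_rot"],sense()["width"])
im,d=snapshot("top"); W=cloud("top",d)
r=finder.regions_of("top","lid")[0]; m=r["region"]; z=W[...,2]
l=m&(z>95)&(z<125); print(l.sum(),cv2.minAreaRect(W[l][:,:2].astype(np.float32)),np.percentile(z[l],[5,50,95]))
L=(W[...,:2]-np.array([509,349]))@rz(7.7)
for a in (-85,0,85):
    for s in (-85,60):
        k=l&(abs(L[...,0]-a)<12)&(abs(L[...,1]-s)<15); print(a,s,k.sum(),np.median(z[k]) if k.any() else None)
```

```text
[508.80033895 349.41241523 213.44525729] [-6.72860349e-02  9.97733710e-01  9.05434172e-05  1.59849210e-04] 15.753528557241772
4508 ((512.0325317382812, 332.74310302734375), (191.0545196533203, 173.58349609375), 8.201587677001953) [109.27327317 112.54832585 115.73136279]
-85 -85 134 112.61986777906179
-85 60 0 None
0 -85 167 112.15447280958638
0 60 0 None
85 -85 138 112.73321345106649
85 60 96 112.63820747028485
```

Call:
servo_tool --pt "0.0005 -0.01 0 0" --pt "0.002 -0.02 0 0" --pt "0.0035 -0.03 0 0" --pt "0.0048 -0.04 0 0" --pt "0.0062 -0.05 0 0" --pt "0.0075 -0.06 0 0" --pt "0.0089 -0.07 0 0" --pt "0.0102 -0.08 0 0" --pt "0.0116 -0.09 0 0" --pt "0.0129 -0.1 0 0" --pt "0.0143 -0.11 0 0" --pt "0.0156 -0.12 0 0" --pt "0.0156 -0.12 0 0"

```text
clock: 33.75
tcp_pos: [524.8, 227.7, 213.7]
ee_rot: [-0.067, 0.998, -0.0, -0.0]
ft_force: [-0.5, 0.2, -2.9]
width: 15.8
grip_force: 30.0
```

Call:
servo_tool --pt "0.0016 -0.012 0 0" --pt "0.0032 -0.024 0 0" --pt "0.0049 -0.036 0 0" --pt "0.0065 -0.048 0 0" --pt "0.0081 -0.06 0 0" --pt "0.0097 -0.072 0 0" --pt "0.0113 -0.084 0 0" --pt "0.013 -0.096 0 0" --pt "0.0146 -0.108 0 0" --pt "0.0162 -0.12 0 0" --pt "0.0176 -0.13 0 0" --pt "0.0188 -0.139 0 0" --pt "0.0195 -0.144 0 0" --pt "0.0195 -0.144 0 0"

```text
clock: 34.92
tcp_pos: [544.1, 84.5, 213.6]
ee_rot: [-0.067, 0.998, -0.0, -0.0]
ft_force: [0.1, 0.1, -3.1]
width: 15.8
grip_force: 30.0
```

Now creep to the stop.

Call:
servo_tool --pt "0.0003 -0.002 -0.001 0" --pt "0.0005 -0.004 -0.002 0" --pt "0.0008 -0.006 -0.003 0" --pt "0.001 -0.007 -0.003 0" --pt "0.001 -0.007 -0.003 0" --pt "0.001 -0.007 -0.003 0"

```text
clock: 35.42
tcp_pos: [544.9, 79.3, 210.8]
ee_rot: [-0.068, 0.998, 0.001, 0.0]
ft_force: [-2.1, 6.7, 0.3]
width: 15.7
grip_force: 30.0
```

Call:
servo_tool --pt "0 0.001 -0.001 0" --pt "0 0.001 -0.001 0"

```text
clock: 35.58
tcp_pos: [544.9, 79.5, 210.7]
ee_rot: [-0.068, 0.998, -0.0, 0.0]
ft_force: [-8.0, -2.6, 11.5]
width: 15.8
grip_force: 30.0
```

Call:
servo_tool --pt "0 0 0 0" --pt "0 0 0 0" --pt "0 0 0 0" --pt "0 0 0 0" --pt "0 0 0.03 0" --pt "0 0 0.07 0" --pt "0 0 0.11 0" --pt "0 0.04 0.14 0" --pt "0 0.08 0.14 0" --pt "0 0.12 0.14 0" --pt "0 0.16 0.14 0" --pt "0 0.2 0.14 0" --pt "0 0.24 0.14 0" --pt "0 0.28 0.14 0" --pt "0 0.28 0.14 0" --fingers 0.6

```text
clock: 36.83
tcp_pos: [543.6, 365.3, 348.2]
ee_rot: [-0.07, 0.998, 0.0, -0.001]
ft_force: [0.2, 0.9, -0.1]
width: 56.2
grip_force: 0.0
```

Run:
```python
from h import *
look('s10')
im,d=snapshot("top"); W=cloud("top",d); cv2.imwrite("pics/top10.png",im)
L=(W[...,:2]-np.array([543.3,78.7]))@rz(7.7); u,v,z=L[...,0],L[...,1],W[...,2]
l=(z>104)&(z<113)&(abs(u)<60)&(abs(v)<130); print("lid v",np.percentile(v[l],[.5,99.5]).round(1),np.median(z[l]))
h=(z>125)&(z<145)&(np.hypot(u,v)<60); print("handle",cv2.minAreaRect(L[h].astype(np.float32)))
for n in ("tumbler","bowl","canister"):
    r=finder.regions_of("top",n)[0]; w=W[r["region"]]; print(n,np.nanmedian(w,0).round())
```

```text
[543.6 365.3 348.2] 56.24097832457397 0.0 [ 0.2  0.9 -0.1]
scene case_a 0.7 [178. 244.] [[437.0, -240.0, 21.0], [508.0, -230.0, 77.0], [523.0, -203.0, 122.0]]
scene case_a 0.61 [138. 291.] [[438.0, -371.0, 17.0], [512.0, -360.0, 78.0], [524.0, -333.0, 122.0]]
scene lid 0.96 [256. 168.] [[457.0, -27.0, 105.0], [548.0, 61.0, 109.0], [628.0, 174.0, 138.0]]
top case_a 0.93 [400. 306.] [[435.0, -368.0, 18.0], [493.0, -345.0, 105.0], [521.0, -329.0, 125.0]]
top case_a 0.64 [338. 296.] [[435.0, -235.0, 35.0], [490.0, -216.0, 119.0], [517.0, -198.0, 125.0]]
top lid 0.89 [206. 250.] [[459.0, -21.0, 106.0], [542.0, 76.0, 110.0], [630.0, 177.0, 139.0]]
lid v [-101.7  100.6] 109.84033910154777
handle ((1.1871299743652344, -0.7988147735595703), (62.66131591796875, 16.618425369262695), 0.30280953645706177)
tumbler [766. 172.  71.]
bowl [769. -35.  21.]
canister [ 735. -185.   86.]
```

View pics/s10.png

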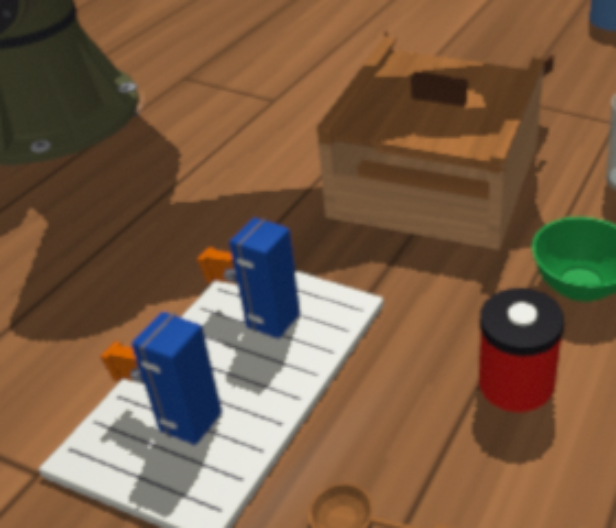

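```bash
python3 -c "
from h import *
print(order.close_job())"
```

```text
the job is handed in; nothing more can be done
None
```

I handed the job in: both blue cases (only two were in the box) stand upright, heavy end down, on the draining board, the lid is back fully home in the grooves, and the tumbler, bowl and canister have not moved; the judge's verdict was not reported.

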